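# Blow out the sensor housings

### The job

Set every sensor housing standing mouth-up on the steel plate of the blow-off station. With all of them there, twist the switch's spring-return knob clockwise right to its stop and let it go so that it springs back, then move all the housings into the black tray, standing mouth-up. Leave the other things on the bench where they are.

Things in the scene. Friction and masses are not known exactly. Their poses are not given: they have to be found in the camera images.
- housing1_c (a point): open square sensor housing of pale grey plastic, 56 x 56 mm outside, 70 mm tall, walls and closed end 3.5 mm, about 0.13 kg, an empty shell, safe to pinch across its outside. This point is its centre (35 mm from either end); +z points out of its open mouth, x and y are square to its side faces. At the start it stands mouth-down on the bench; it may be absent.
- housing2_c (a point): open square sensor housing of pale grey plastic, 56 x 56 mm outside, 70 mm tall, walls and closed end 3.5 mm, about 0.13 kg, an empty shell, safe to pinch across its outside. This point is its centre (35 mm from either end); +z points out of its open mouth, x and y are square to its side faces. At the start it stands mouth-down on the bench; it may be absent.
- housing3_c (a point): open square sensor housing of pale grey plastic, 56 x 56 mm outside, 70 mm tall, walls and closed end 3.5 mm, about 0.13 kg, an empty shell, safe to pinch across its outside. This point is its centre (35 mm from either end); +z points out of its open mouth, x and y are square to its side faces. At the start it stands mouth-down on the bench; it may be absent.
- housing4_c (a point): open square sensor housing of pale grey plastic, 56 x 56 mm outside, 70 mm tall, walls and closed end 3.5 mm, about 0.13 kg, an empty shell, safe to pinch across its outside. This point is its centre (35 mm from either end); +z points out of its open mouth, x and y are square to its side faces. At the start it lies on one side on the bench, mouth to the side; it may be absent.
- housing1: the same housing 1 as a body; its origin is the middle of the underside on which it rests at the start, so use the point above instead
- housing2: the same housing 2 as a body; its origin is the middle of the underside on which it rests at the start, so use the point above instead
- housing3: the same housing 3 as a body; its origin is the middle of the underside on which it rests at the start, so use the point above instead
- housing4: the same housing 4 as a body; its origin is the middle of the underside on which it rests at the start, so use the point above instead
- plate (a point): blow-off station: a fixed flat steel plate with a low rim, 150 mm (its x) by 310 mm (its y) outside, 138 x 298 mm inside the rim; the rim stands 10 mm over the plate. Along its far (+x) side runs a grey nozzle bar 40 mm deep, 36 mm higher than the plate, with brass nozzles that stand 7 mm in over the rim, 24 mm above the plate. This point is the centre of the plate's upper face, 14 mm above the bench; z up. Keep the housings' centres within 50 mm in x and 130 mm in y of it
- tray_floor (a point): empty shallow black tray, fixed, 150 mm (its x) by 310 mm (its y) outside, 138 x 298 mm inside; its rim stands 12 mm over its floor. This point is the centre of the floor's upper face, 6 mm above the bench; z up. Keep the housings' centres within 50 mm in x and 130 mm in y of it
- knob_grip (a point): start knob on a round grey pedestal (92 mm wide at the foot, 72 mm at its top, 50 mm tall): an upright black bar 54 mm long (this point's x), 14 mm thick (its y) and 34 mm tall on a disc of 54 mm, turning about the vertical. This point lies on the axis, 79 mm above the bench, 14 mm below the bar's top and 19 mm above the disc; it turns with the knob
- switch: the fixed pedestal that carries the start knob; its origin is the centre of its underside on the bench
- start_knob (a joint): angle of the start knob, rad: 0 at rest, grows clockwise seen from above, stop at 1.1. A spring (0.12 N m per rad) turns it back to 0 as soon as it is let go; full turn takes about 0.13 N m
- strip_c (a point): bystander: black terminal strip, 34 x 95 x 26 mm, its centre
- spool_c (a point): bystander: bare metal spool standing upright, 60 mm wide, 46 mm tall, its centre
- screwdriver_grip (a point): bystander: screwdriver lying on the bench, the middle of its handle
- relay_c (a point): bystander: black relay block, 75 x 30 x 60 mm, its centre
Not all that is in view belongs to the job. Leave any green look-alike of the housing1 alone. What is shaped like the housing3 but red is not meant.

How it is judged:
By the outcome, as a careful person would: the job done as asked, in the order asked, and still so for the second after the job is handed in, with the robot touching nothing.
Of housing4, housing1, housing2, housing3 only 2 to 3 are there at a start; the rules pass over those that are not, and their reading is None.
At some moment in a run one of housing1, housing2, housing3, housing4 may be knocked a few centimetres aside while the robot is not near it.
Once in a run the grip may slacken for a moment while it holds something.
It also fails if it takes over 210 s, if anything falls off the work surface, if the arm or the gripper's body presses on something with over 40 N, if the wrist force passes 120 N, or if a joint passes its speed limit or range.

### The arm

A 6-joint arm with a two-finger parallel gripper is mounted at the origin on the work surface. World frame = base frame: x ahead of the robot, y to its left, z up, the work surface at z = 0. Lengths are in m, angles in rad, forces in N, time in s.
With the tool pointing down it reaches from about 0.4 to 0.825 m from the base axis. Payload 7 kg.
Tool frame: the origin (TCP) lies midway between the tips of the shut fingers; the grasp point (between the pads) lies arm.hold_point_z behind it (arm.hold_point_z is the distance from the TCP to the grasp point, in m); z points along the fingers, y is the line along which they close (so a half turn about z gives the same grasp; the last joint's range is limited). The gripper opens to 88 mm and grips with 3 to 60 N. Pads are 19 mm wide; open, the fingers measure 130 mm over their backs; the gripper's body (78 mm by 193 mm) begins 47 mm behind the grasp point.
Start: joints at [1.511, 0.359, 0.012, 0, -1.224, -0.288], TCP at [0.23, 0.635, 0.227] pointing down, gripper open.
Joint ranges: [-3.07, 3.07], [-1.43, 2.12], [-1.02, 1.25], [-3.03, 1.67], [-3.05, -0], [-3.03, 3.03]. Speed limits (rad/s): [2.39, 2.39, 3.01, 3.14, 3.14, 3.14].

### API

Orientations are given as [roll, pitch, yaw] about the fixed x, y, z axes, in that order (R = Rz(yaw) Ry(pitch) Rx(roll)).
In Python, from station import arm gives the robot as it stands.
- The arm moves only by the shell command python3 -m crank 'ROWS' [OPENING] [FORCE]. ROWS is JSON, a list that holds one entry, the list of rows, each a list of 4 numbers: the shift along the tool's x, y, z in units of 25 mm (1.0 is 25 mm), then the turn about the tool's z in units of 5 degrees (1.0 is 5 degrees). A call has 1 to 12 rows; each row is the pose to reach, as a shift and turn from the pose commanded when the call began, along the tool's axes at that moment; what a row does not reach only later rows make up. A row lasts 1/8 s, in which the tool goes at most 62.5 mm and 10.7 degrees, less where a joint would pass 70% of its speed; a pose out of reach is approached as far as the arm can. A call with a gripper value outside its range is refused whole. OPENING is the closure, from 0 (fully open) to 1 (shut), set as the call begins (- or left out, the last holds). The fingers move at their own pace and stop on an object; FORCE is the grip in N (left out, the last holds). Time passes only in rows, so rows that repeat a pose let the fingers close. It gives the time, the measured TCP pose, the force, the opening and the grip force at its end, in the units of the state.
- arm.get_state(): the state, without advancing time (a new reading comes with each control period).
- arm.grab_frame(name): name is "side" or "top" or "wrist"; returns (picture, depth): 384x512x3 uint8, red, green, blue; 384x512 float32, m along the optical axis (not along the pixel's ray), 0 where there is no reading.
- arm.get_calibration(name): a dict with "mtx" (3x3 intrinsics, pixels), "k1" (the pictures are not rectified: a ray, as slopes to the right and down, at radius r is drawn at 1 + k1 r^2 times it, then the intrinsics apply), "R" (3x3) and "t" (3): a world point X has camera coordinates R X + t; the wrist camera has in their place "mount" (4x4, takes a point from camera to tool coordinates, whose origin is the TCP and whose axes are the flange's). Camera axes: x right, y down, z forward; pixel columns grow to the right and rows downward; lengths in m; the calibration is good to about 2 mm. A picture is of the moment at which its call begins: read the wrist's pose just before it. get_calibration takes no time and is no camera call.
- arm.job_done(): hands the job in; it is judged then, once.
Trained networks look in the newest picture that a camera, given by its name, has taken for a name from the list of things; names that differ only in an ending like _2 or _b are one class to them, and where a whole thing is asked for, a point or a joint stands for the part that bears it (a point fixed in the world has none). Each returns a list of dicts, best first, with "score" (0 to 1); they miss things now and then, are a little off and sometimes report something else, mostly with a low value. They report only what shows in the picture. A call takes as long as a camera call. They do not tell look-alikes from the thing itself.
- arm.recognise(thing, camera): "extent" ([left, top, width, height] in pixels, round what is visible of it).
- arm.trace(thing, camera): "mask" (384x512 bool, what is visible of it) and "extent" ([left, top, width, height] in pixels, round what is visible of it).
The state is a dict: "t": time; "q": joint angles; "qd": joint speeds; "joint_efforts": joint torques, N m; "eef_pos": TCP position; "ee_rot": TCP orientation; "force": force on the tool from outside, world axes, zero at the start; "moment": the same for the moment, N m; "width": finger opening in m; "gripper_force": force on a finger pad.
Only numpy, scipy, OpenCV 4.12 (cv2) and the standard library are available. Lean on these libraries where they do the work, as an engineer would, in place of code of your own. Each camera call takes 0.05 s, during which the arm holds its last target. There are 200 camera calls.

## Working session

There is one attempt and no reset: what is moved stays moved. The work goes in short steps, Python scripts to look and compute and a shell command to move; the robot and the scene stay as the last step left them, time stands still between calls to the robot, and variables do not carry over. Pictures are saved under pics/ and viewed, at most 14 in all, crops included, and the job is handed in when it is done.

```bash
ls; mkdir -p pics
python3 - <<'E'
from station import arm
import cv2,numpy as np
print(arm.get_state(), arm.hold_point_z)
ims=[]
for n in("side","top"):
    p,d=arm.grab_frame(n); c=arm.get_calibration(n); print(n,c)
    cv2.imwrite(f"pics/{n}0.png",cv2.resize(p[:,:,::-1],(800,600)))
    np.save(f"pics/{n}0.npy",d)
print(arm.get_calibration("wrist"))
E
```

```text
pics
{'t': 0.0, 'q': array([ 1.51111000e+00,  3.59403687e-01,  1.10453749e-02, -3.69970699e-04,
       -1.22406558e+00, -2.88108289e-01]), 'qd': array([-1.16250505e-03,  4.66339403e-04,  8.66451298e-04,  4.93386976e-04,
       -6.96850109e-04,  4.76363672e-05]), 'joint_efforts': array([-2.18263383e-03, -5.82717276e+01,  2.93053025e+01,  6.99723065e+00,
        6.76953845e-03, -1.62989627e-04]), 'eef_pos': array([0.22990376, 0.63412169, 0.22560236]), 'ee_rot': array([ 3.13993334e+00, -1.29045400e-04, -3.47920520e-01]), 'force': array([ 0.38413045,  0.53300001, -0.48316251]), 'moment': array([-0.01030124, -0.00762633, -0.0656366 ]), 'gripper_force': 0.0, 'width': 0.08719325333931248} 0.0188
side {'mtx': array([[372.10668251,   0.        , 257.81396579],
       [  0.        , 372.10668251, 199.75580531],
       [  0.        ,   0.        ,   1.        ]]), 'k1': -0.12079832301346242, 'R': array([[ 0.98213631, -0.1873402 , -0.01766122],
       [-0.14649621, -0.7023391 , -0.69660509],
       [ 0.11809798,  0.68674845, -0.71723736]]), 't': array([-0.51160099,  0.12349758,  1.45864267])}
to
[... 240 characters left out ...]
0744],
       [-0.98032241,  0.0022389 , -0.19739036],
       [ 0.19730784, -0.01994159, -0.98013874]]), 't': array([-0.01944928,  0.54210963,  1.08154214])}
{'mtx': array([[286.8293279 ,   0.        , 259.97486701],
       [  0.        , 286.8293279 , 192.50668048],
       [  0.        ,   0.        ,   1.        ]]), 'k1': -0.022657693163429932, 'mount': array([[-6.14758015e-04, -9.54819259e-01, -2.97186481e-01,
         7.98820856e-02],
       [ 9.99999811e-01, -5.81898486e-04, -1.99033339e-04,
        -3.08131967e-04],
       [ 1.71085017e-05, -2.97186547e-01,  9.54819436e-01,
        -1.58225043e-01],
       [ 0.00000000e+00,  0.00000000e+00,  0.00000000e+00,
         1.00000000e+00]])}
```

View pics/side0.png

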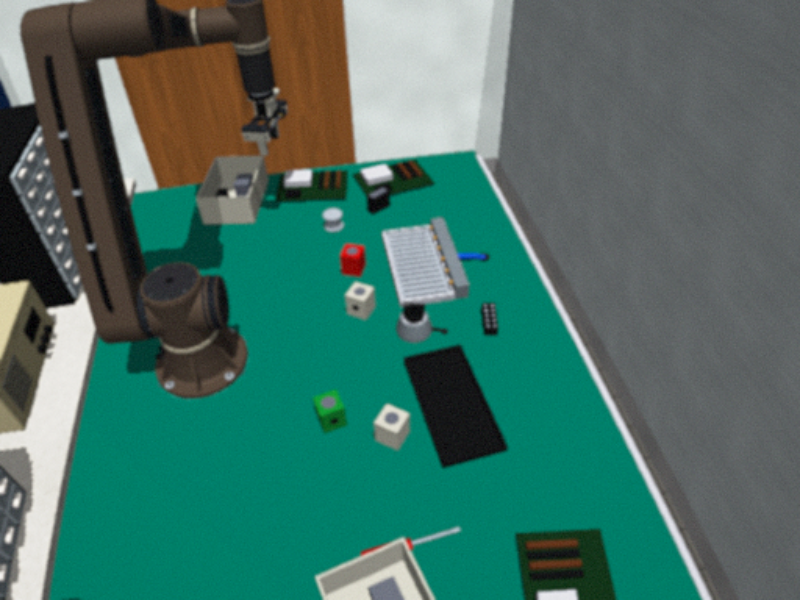

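View pics/top0.png

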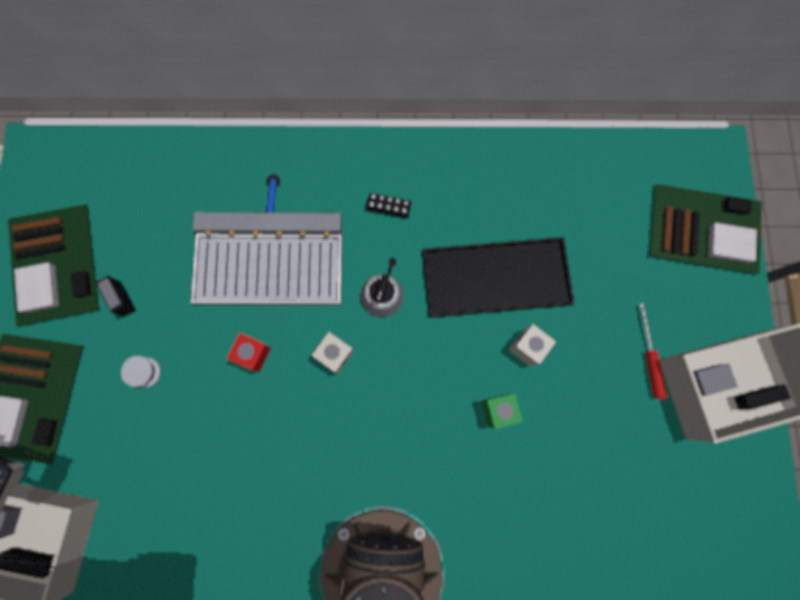

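The top view shows two pale housings mouth-down, at (332,352) and (535,345) of 800x600. The red one is at (248,352) and the green one at (503,410). The plate is at (266,268), the tray at (497,277) and the knob at (381,290). No housing is lying on its side in view so far.

```bash
cat > h.py <<'E'
from station import arm
import cv2,numpy as np
def cloud(n,d=None,pose=None):
    p,d=arm.grab_frame(n) if d is None else (None,d)
    return p,d,unproj(n,d,pose)
def unproj(n,d,st=None):
    c=arm.get_calibration(n);K=c["mtx"]
    v,u=np.mgrid[:384,:512].astype(float)
    pts=np.stack([u.ravel(),v.ravel()],1)[:,None]
    r=cv2.undistortPoints(pts,K,np.array([c["k1"],0,0,0,0])).reshape(384,512,2)
    P=np.dstack([r*d[...,None],d])
    if n=="wrist":
        from scipy.spatial.transform import Rotation as Ro
        st=st or arm.get_state()
        M=c["mount"];Rt=Ro.from_euler("xyz",st["ee_rot"]).as_matrix()
        return (P@M[:3,:3].T+M[:3,3])@Rt.T+st["eef_pos"]
    return (P-c["t"])@c["R"]
def rect(xy):
    (cx,cy),(w,h),a=cv2.minAreaRect((xy*1000).astype(np.float32))
    return np.round([cx,cy,w,h,a],1)
def top_rect(W,mask,lo,hi):
    """rectangle of masked points with lo<z<hi (largest component)"""
    m=(mask&(W[...,2]>lo)&(W[...,2]<hi)).astype(np.uint8)
    n,l,s,_=cv2.connectedComponentsWithStats(m)
    if n<2:return None
    k=1+np.argmax(s[1:,4]);q=W[l==k]
    return rect(q[:,:2]),np.round(np.median(q,0)*1000,1),len(q)
def save(p,name,crop=None):
    if crop:p=p[crop[1]:crop[3],crop[0]:crop[2]]
    f=min(800/p.shape[1],600/p.shape[0]);cv2.imwrite(f"pics/{name}.png",cv2.resize(p[:,:,::-1],None,fx=f,fy=f))
E
python3 - <<'E'
from h import *
p,d,W=cloud("top")
for n in["housing1","housing2","housing4","plate","tray_floor","knob_grip","start_knob","switch","spool_c","relay_c","strip_c"]:
  for r in arm.trace(n,"top"):
    m=r["mask"]
    if r["score"]<.2: continue
    q=W[m&(d>0)];z=np.percentile(q[:,2],90)
    c=p[m].mean(0).round()
    print(n,round(r["score"],2),r["extent"],"z90",z.round(3),c,top_rect(W,m&(d>0),z-.008,z+.01))
arm.grab_frame("side")
for n in["housing1","housing4"]:
  for r in arm.trace(n,"side"): print(n,r["score"],r["extent"])
E
```

```text
housing1 0.94 [305.7, 252.1, 23.3, 21.6] z90 0.072 [ 72. 128.  90.] (array([ 306.5, -239.4,   55.8,   55.6,   12.2]), array([ 306.4, -237.9,   69.5]), 335)
housing1 0.84 [148.7, 214.4, 23.4, 23.2] z90 0.072 [149.  59.  61.] (array([424. , 265.1,  53.4,  50.5,  66.1]), array([423.8, 264.8,  70. ]), 282)
housing1 0.8 [202.1, 217.5, 22.9, 21.1] z90 0.072 [165. 163. 160.] (array([422.4,  97.6,  55.4,  52.7,  53.4]), array([422.9,  97.8,  69.9]), 301)
housing1 0.65 [328.0, 208.8, 28.4, 25.6] z90 0.071 [150. 150. 147.] (array([ 436.6, -308.1,   56.5,   57.2,   51.1]), array([ 436.8, -307.8,   69.5]), 334)
housing1 0.55 [228.8, 163.6, 31.5, 39.7] z90 0.09 [75. 84. 85.] (array([547.8,  -1.3,  13.7,  53.2,  73.3]), array([547.1,  -1. ,  92.4]), 80)
housing2 0.94 [305.7, 252.1, 23.3, 21.6] z90 0.072 [ 72. 128.  90.] (array([ 306.5, -239.4,   55.8,   55.6,   12.2]), array([ 306.4, -237.9,   69.5]), 335)
housing2 0.84 [148.7, 214.4, 23.4, 23.2] z90 0.072 [149.  59.  61.] (array([424. , 265.1,  53.4,  50.5,  66.1]), array([423.8, 264.8,  70. ]), 282)
housing2 0.8 [202.1, 217.5, 22.9, 21.1] z90 0.
[... 2377 characters left out ...]
9.] (array([422.8,  97.9,  56.4,  55.2,  53.9]), array([423.2,  97.8,  70. ]), 320)
relay_c 0.4 [124.6, 110.5, 93.8, 86.9] z90 0.049 [144. 146. 153.] (array([695.5, 240.1, 306. ,  47.9,  89.4]), array([695.9, 242.7,  49.1]), 1131)
strip_c 0.68 [230.9, 124.3, 33.0, 15.2] z90 0.028 [58. 65. 67.] (array([746.5, -16.1,  94.3,  37. ,  78.5]), array([745.6, -15.2,  25.5]), 271)
housing1 0.93 [218.5, 181.6, 19.4, 20.0]
housing1 0.83 [200.1, 247.0, 22.2, 30.1]
housing1 0.8 [217.9, 154.7, 14.6, 22.4]
housing1 0.59 [242.8, 259.1, 19.3, 27.9]
housing4 0.93 [218.5, 181.6, 19.4, 20.0]
housing4 0.83 [200.1, 247.0, 22.2, 30.1]
housing4 0.8 [217.9, 154.7, 14.6, 22.4]
housing4 0.59 [242.8, 259.1, 19.3, 27.9]
```

```bash
cat >> h.py <<'E'
from scipy.spatial.transform import Rotation as Ro
def go(x,y,z,yawdeg):
    """units to bring the grasp point to x,y,z (m) with tool yaw yawdeg"""
    s=arm.get_state();R=Ro.from_euler("xyz",s["ee_rot"]).as_matrix()
    g=np.array([x,y,z-arm.hold_point_z])
    u=R.T@(g-s["eef_pos"])/.025
    t=-((yawdeg-np.degrees(s["ee_rot"][2])+180)%360-180)/5
    print("go",np.round(u,2),"turn",round(t,2),"rows>=",np.ceil(max(np.linalg.norm(u)*.4,abs(t)*5/10.7)),"t",s["t"])
E
python3 -c "
from h import *
go(.4354,.0882,.2,-36.4)"
python3 - <<'E'
from h import *
d=np.load("pics/top0.npy");W=unproj("top",d)
# plate floor/rim
m=(W[...,2]>.009)&(W[...,2]<.032)&(W[...,0]>.45)&(W[...,0]<.72)&(W[...,1]>.06)&(W[...,1]<.42)
print(top_rect(W,m,.009,.032))
E
```

```text
go [15.17 17.75  1.82] turn 3.29 rows>= 10.0 t 0.85
(array([6.199e+02, 2.411e+02, 1.839e+02, 3.113e+02, 1.000e-01]), array([605.3, 243.5,  14.2]), 4173)
```

```bash
python3 -m crank '[[[2,2,0,0.5],[4,4,0,1],[6,6,0,1.5],[8,8.5,0,2],[10,11,0,2.5],[12,14,0,3],[14,16.5,0,3.3],[15,17.5,0,3.3],[15.2,17.7,0.2,3.3],[15.2,17.7,0.2,3.3],[15.2,17.7,0.2,3.3]]]' 0 20
python3 - <<'E'
from h import *
s=arm.get_state();print(s["eef_pos"],np.degrees(s["ee_rot"]))
p,d,W=cloud("wrist",pose=s); save(p,"w1")
print(top_rect(W,d>0,.063,.078))
go(.4354,.0882,.05,-36.4)
E
```

```text
t: 2.22
eef_pos: [0.4367, 0.0876, 0.2216]
ee_rot: [-3.141, -0.0, -0.639]
force: [-0.2, 0.0, 0.5]
width: 0.0874
gripper_force: 0.0
[0.43673497 0.08755151 0.22163351] [-1.79992206e+02 -5.54011155e-03 -3.66034589e+01]
(array([424.4,  98.8,  55.7,  56.6,  54.4]), array([425.8,  97.7,  70.2]), 2397)
go [-0.04  0.04  7.62] turn -0.03 rows>= 4.0 t 2.275
```

```bash
python3 -m crank '[[[0,0.05,2,-0.2],[0,0.05,4,-0.2],[0,0.05,6,-0.2],[0,0.05,7.6,-0.2],[0,0.05,7.6,-0.2],[0,0.05,7.6,-0.2]]]' 0 20; python3 -m crank '[[[0,0,0,0],[0,0,0,0],[0,0,0,0],[0,0,0,0]]]' 1 20;python3 -m crank '[[[0,0,-0.4,0],[0,0,-1,0],[0,0,-1,0]]]' 1 20; python3 -c "
from h import *
go(.40,-.160+.016*-1,.075,-90)"
```

```text
t: 3.02
eef_pos: [0.4366, 0.0891, 0.0328]
ee_rot: [-3.141, -0.001, -0.617]
force: [0.6, 0.3, -0.3]
width: 0.0876
gripper_force: 0.0
t: 3.52
eef_pos: [0.4361, 0.0882, 0.032]
ee_rot: [-3.141, -0.0, -0.618]
force: [-0.9, 0.7, 5.0]
width: 0.0556
gripper_force: 20.0
t: 3.9
eef_pos: [0.4365, 0.0885, 0.0577]
ee_rot: [-3.139, -0.001, -0.618]
force: [0.5, 0.5, -1.3]
width: 0.0561
gripper_force: 20.0
go [4.94 9.47 0.04] turn 10.92 rows>= 6.0 t 3.9
```

```bash
python3 -m crank '[[[0.6,1.2,0,1.5],[1.3,2.6,0,3],[2.1,4.2,0,4.7],[2.9,5.8,0,6.4],[3.7,7.4,0,8.1],[4.5,8.8,0,9.6],[4.9,9.5,0,10.7],[4.9,9.5,0,10.9],[4.9,9.5,0,10.9]]]' 1 20
python3 - <<'E'
from h import *
s=arm.get_state();p,d,W=cloud("wrist",pose=s); save(p,"w2")
p,d,W=cloud("side");save(p,"s2",(150,100,350,250))
m=(W[...,0]>.35)&(W[...,0]<.45)&(W[...,1]>-.22)&(W[...,1]<-.10)&(W[...,2]<.12)&(W[...,2]>.015)&(p.min(2)>110)
print(np.percentile(W[m],[2,50,98],axis=0).round(3),m.sum())
E
```

```text
t: 5.03
eef_pos: [0.3977, -0.1763, 0.0563]
ee_rot: [3.141, 0.0, -1.569]
force: [-0.3, -1.4, -1.8]
width: 0.0558
gripper_force: 20.0
[[ 0.36  -0.192  0.027]
 [ 0.397 -0.188  0.069]
 [ 0.433 -0.175  0.097]] 226
```

View pics/s2.png

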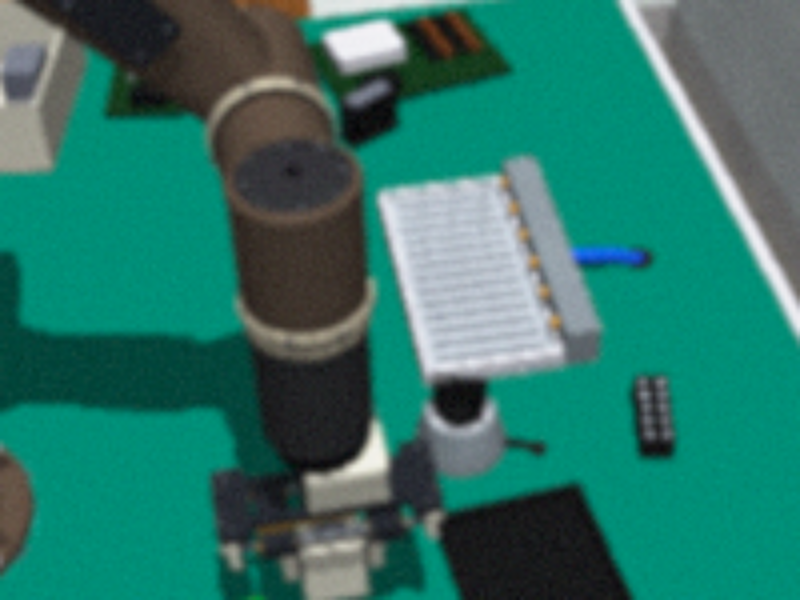

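```bash
python3 -m crank '[[[0,0,0.5,0],[0,0,1,0],[0,0,1.02,0],[0,0,1.02,0]]]' 1 20; python3 -m crank '[[[0,0,0,0],[0,0,0,0],[-0.28,0,-0.2,0],[-0.58,0,-0.36,0],[-0.9,0,-0.48,0],[-1.24,0,-0.57,0],[-1.6,0,-0.6,0],[-1.93,0,-0.6,0],[-1.93,0,-0.6,0]]]' 1 4
python3 - <<'E'
from h import *
p,d=arm.grab_frame("wrist");save(p,"w3")
E
```

```text
t: 5.62
eef_pos: [0.3975, -0.1763, 0.0303]
ee_rot: [3.14, 0.0, -1.569]
force: [-0.8, 0.3, -1.3]
width: 0.0557
gripper_force: 20.0
t: 6.75
eef_pos: [0.3979, -0.1277, 0.046]
ee_rot: [3.142, 0.0, -1.568]
force: [-0.1, -0.6, -1.3]
width: 0.0559
gripper_force: 4.0
```

View pics/w3.png

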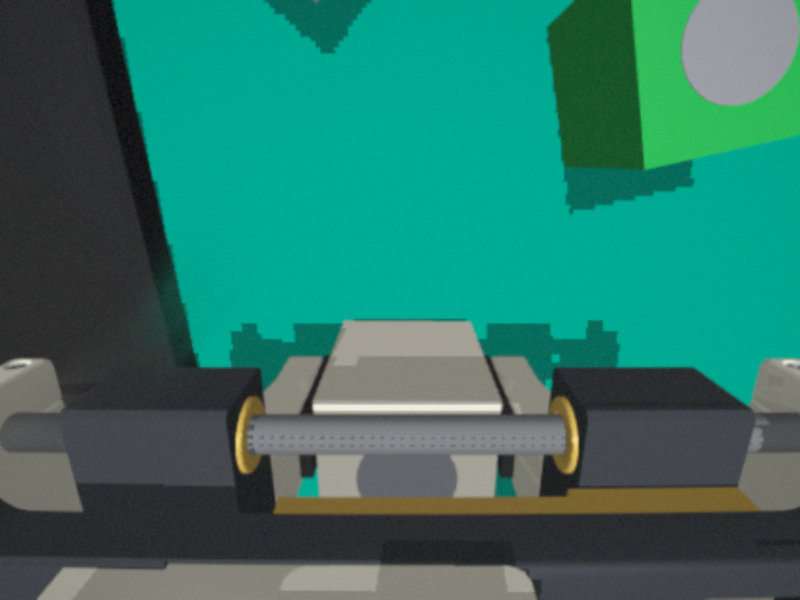

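The wrist picture shows the housing tilting in the pads as planned: its back face and the closed-end disc are both in view around (405,420). I'll continue the arc.

```bash
python3 -m crank '[[[-0.34,0,0.06,0],[-0.68,0,0.16,0],[-1,0,0.3,0],[-1.31,0,0.46,0],[-1.6,0,0.68,0],[-1.83,0,0.92,0],[-1.83,0,0.95,0],[-1.83,0,0.95,0]]]' 1 4;  python3 -m crank '[[[0,0,0,0],[0,0,0,0],[0,0,0,0],[0,0,-1.5,0],[0,0,-3.5,0],[0,0,-5.5,0],[0,0,-5.5,0],[0,0,-5.5,0]]]' 0 4
python3 - <<'E'
from h import *
s=arm.get_state();p,d,W=cloud("wrist",pose=s);save(p,"w4")
m=(W[...,0]>.33)&(W[...,0]<.47)&(W[...,1]>-.2)&(W[...,1]<.06)
print(top_rect(W,m,.045,.08),top_rect(W,m,.02,.08))
E
```

```text
t: 7.8
eef_pos: [0.3976, -0.0824, 0.0221]
ee_rot: [3.141, 0.0, -1.57]
force: [-0.2, -0.1, -1.2]
width: 0.0556
gripper_force: 4.0
t: 8.8
eef_pos: [0.3974, -0.0825, 0.1597]
ee_rot: [-3.141, 0.001, -1.57]
force: [-0.4, 0.1, -0.4]
width: 0.0876
gripper_force: 0.0
(array([ 3.973e+02, -7.290e+01,  5.610e+01,  5.660e+01,  1.000e-01]), array([397.7, -77.3,  70.1]), 3875) (array([ 3.973e+02, -7.290e+01,  5.600e+01,  5.660e+01,  2.000e-01]), array([397.7, -79.4,  70. ]), 4157)
```

View pics/w4.png

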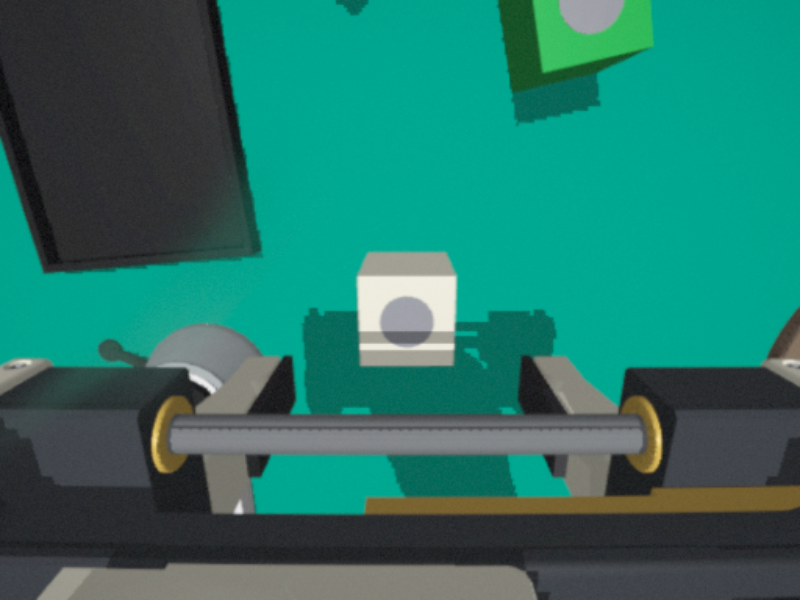

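The picture shows the housing upright and mouth-down again at (405,310), so at 4 N it didn't pivot. The pads hold too much torsion. I'll pinch at its extreme top corner with minimum force so it swings on its own weight.

```bash
python3 -c "
from h import *
go(.3973,-.051,.061,-90)"
```

```text
go [-1.27 -0.02  4.68] turn 0.01 rows>= 2.0 t 8.85
```

```bash
python3 -m crank '[[[-1.27,0,0,0],[-1.27,0,2,0],[-1.27,0,4,0],[-1.27,0,4.68,0],[-1.27,0,4.68,0]]]' 0 3; python3 -m crank '[[[0,0,0,0],[0,0,0,0],[0,0,0,0],[0,0,0,0]]]' 1 3; python3 -m crank '[[[0,0,-0.4,0],[0,0,-0.8,0],[0,0,-1.2,0],[0,0,-1.6,0],[0,0,-1.6,0],[0,0,-1.6,0]]]' 1 3
python3 - <<'E'
from h import *
s=arm.get_state();p,d,W=cloud("wrist",pose=s);save(p,"w5",(150,150,370,384))
m=(W[...,0]>.33)&(W[...,0]<.47)&(p.min(2)>100)&(abs(W[...,0]-.397)<.026)
q=W[m&(d>0)&(W[...,2]<.13)];
for z in np.arange(.02,.13,.01):
    k=abs(q[:,2]-z)<.005
    if k.sum()>5: print(z.round(2),np.percentile(q[k,1],[5,95]).round(3),k.sum())
E
```

```text
t: 9.48
eef_pos: [0.3957, -0.0515, 0.0407]
ee_rot: [3.136, -0.002, -1.57]
force: [-0.4, 0.7, 0.3]
width: 0.0877
gripper_force: 0.0
t: 9.98
eef_pos: [0.398, -0.0507, 0.0433]
ee_rot: [-3.141, 0.0, -1.57]
force: [-1.0, -0.1, 4.0]
width: 0.056
gripper_force: 3.0
t: 10.72
eef_pos: [0.3976, -0.0508, 0.0827]
ee_rot: [3.141, 0.0, -1.57]
force: [-0.4, 0.5, -1.5]
width: 0.0559
gripper_force: 3.0
0.04 [-0.1   -0.099] 106
0.05 [-0.1 -0.1] 165
0.06 [-0.1 -0.1] 198
0.07 [-0.1 -0.1] 191
0.08 [-0.101 -0.1  ] 265
0.09 [-0.101 -0.101] 318
0.1 [-0.101 -0.101] 384
0.11 [-0.1   -0.053] 9513
```

View pics/w5.png

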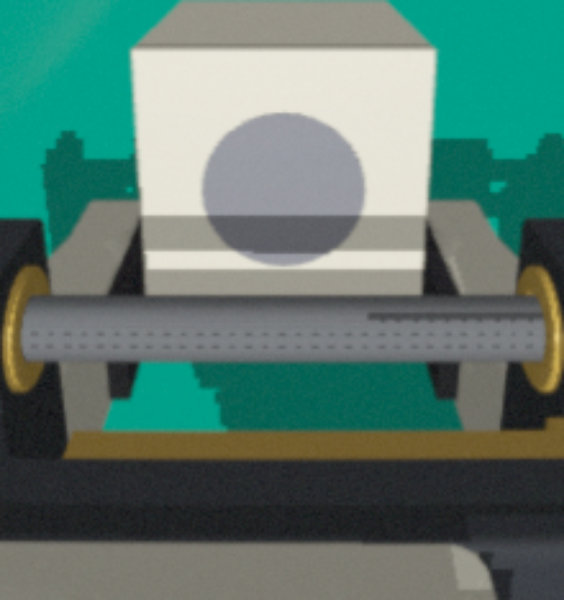

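The housing stays rigid in the pads (disc face level), so gravity can't turn it. I'll use a lever instead: drag its lower edge against the fixed plate rim while it is pinched lightly. First I set it down and regrasp it on its middle line, 45 mm up.

```bash
python3 -m crank '[[[0,0,0.8,0],[0,0,1.58,0],[0,0,1.58,0]]]' 1 3; python3 -m crank '[[[0,0,0,0],[0,0,0,0],[0.4,0,0.3,0],[0.88,0,0.64,0],[0.88,0,0.64,0],[0.88,0,0.64,0]]]' 0 3; python3 -m crank '[[[0,0,0,0],[0,0,0,0],[0,0,0,0],[0,0,-1,0],[0,0,-2.5,0],[0,0,-3.5,0],[0,0,-3.5,0]]]' 1 20; python3 -c "
from h import *
go(.462,.16,.13,0)"
```

```text
t: 11.15
eef_pos: [0.3966, -0.0511, 0.0422]
ee_rot: [3.138, -0.001, -1.57]
force: [1.0, -0.3, -0.0]
width: 0.0559
gripper_force: 3.0
t: 11.9
eef_pos: [0.3976, -0.0732, 0.0271]
ee_rot: [3.141, -0.0, -1.57]
force: [-0.0, -0.2, -0.9]
width: 0.0878
gripper_force: 0.0
t: 12.78
eef_pos: [0.3989, -0.0723, 0.1164]
ee_rot: [-3.138, 0.001, -1.569]
force: [0.6, 0.2, -1.3]
width: 0.0557
gripper_force: 20.0
go [-9.29 -2.54  0.23] turn -17.98 rows>= 9.0 t 12.775
```

```bash
python3 -m crank '[[[-1,-0.3,0.1,-2],[-2,-0.6,0.1,-4],[-3,-0.9,0.1,-6],[-4,-1.2,0.1,-8],[-5,-1.5,0.1,-10],[-6,-1.8,0.2,-12],[-7,-2,0.2,-14],[-8,-2.2,0.2,-16],[-9.3,-2.5,0.2,-18],[-9.3,-2.5,0.2,-18],[-9.3,-2.5,0.2,-18]]]' 1 20
python3 - <<'E'
from h import *
go(.490,.16,.064,0)
p,d,W=cloud("top")
m=(W[...,0]>.5)&(W[...,0]<.56)&(W[...,1]>.24)&(W[...,1]<.38)&(W[...,2]>.008)&(W[...,2]<.04)
print(np.percentile(W[m][:,0],[0.5,1,3]), np.percentile(W[m][:,2],[5,50,95]))
E
```

```text
t: 14.15
eef_pos: [0.4591, 0.1593, 0.1087]
ee_rot: [3.14, 0.002, -0.0]
force: [-1.2, -0.8, -1.4]
width: 0.0557
gripper_force: 20.0
go [ 1.24 -0.03  2.54] turn -0.0 rows>= 2.0 t 14.15Traceback (most recent call last):
  File "<stdin>", line 5, in <module>
    return _quantile_unchecked(
        a, q, axis, out, overwrite_input, method, keepdims, weights)
    return _ureduce(a,
                    func=_quantile_ureduce_func,
    ...<5 lines>...
                    overwrite_input=overwrite_input,
                    method=method)
    r = func(a, **kwargs)
    result = _quantile(arr,
                       quantiles=q,
    ...<2 lines>...
                       out=out,
                       weights=wgt)
    slices_having_nans = np.isnan(arr[-1, ...])
                                  ~~~^^^^^^^^^
IndexError: index -1 is out of bounds for axis 0 with size 0
```

```bash
python3 -m crank '[[[0.6,0,1.2,0],[1.24,0,2.4,0],[1.24,0,2.54,0],[1.24,0,2.54,0]]]' 1 20; python3 -m crank '[[[0,0,0,0],[0.4,0,0,0],[0.62,0,-0.1,0],[0.85,0,-0.2,0],[1.1,0,-0.25,0],[1.35,0,-0.29,0],[1.6,0,-0.28,0],[1.86,0,-0.26,0],[2.1,0,-0.2,0],[2.34,0,-0.11,0],[2.56,0,0.02,0],[2.78,0,0.16,0]]]' 1 6; python3 -m crank '[[[0.18,0,0.2,0],[0.36,0,0.4,0],[0.36,0,0.4,0]]]' 1 6
python3 - <<'E'
from h import *
s=arm.get_state();p,d,W=cloud("wrist",pose=s);save(p,"w6",(100,100,400,384))
go(.60,.16,.044,0)
E
```

```text
t: 14.7
eef_pos: [0.4905, 0.1591, 0.0464]
ee_rot: [3.141, 0.001, 0.0]
force: [-1.2, -0.1, 0.6]
width: 0.0559
gripper_force: 20.0
t: 16.2
eef_pos: [0.561, 0.16, 0.0421]
ee_rot: [-3.142, -0.0, 0.001]
force: [-1.5, -0.9, 1.8]
width: 0.056
gripper_force: 6.0
t: 16.58
eef_pos: [0.5695, 0.1599, 0.0315]
ee_rot: [3.141, 0.001, 0.001]
force: [-0.4, -0.5, -1.0]
width: 0.0562
gripper_force: 6.0
go [ 1.24 -0.01  0.26] turn 0.01 rows>= 1.0 t 16.625
```

View pics/w6.png

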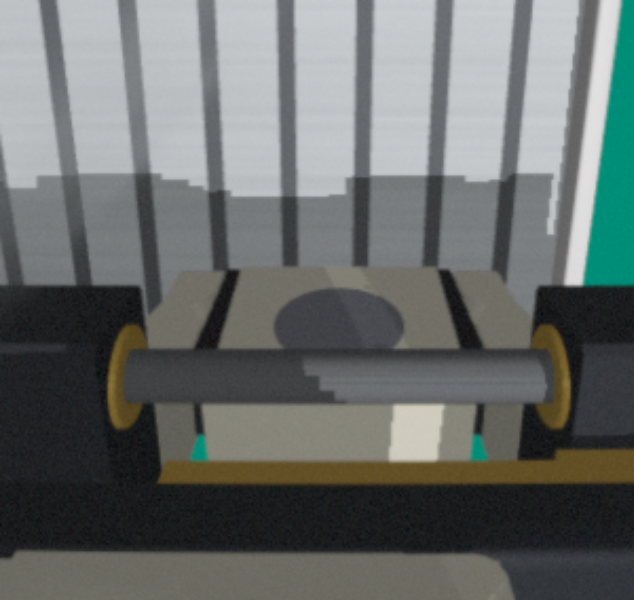

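The disc is now on the forward-facing end at (340,325), so the rim lever worked. I'll lay it flat on the plate, release and look.

```bash
python3 -m crank '[[[0.6,0,-0.2,0],[1.24,0,-0.2,0],[1.24,0,0.1,0],[1.24,0,0.35,0],[1.24,0,0.35,0]]]' 1 6; python3 -m crank '[[[0,0,0,0],[0,0,0,0],[0,0,-2,0],[-1,0,-4,0],[-2.5,0,-5.5,0],[-2.5,0,-5.5,0],[-2.5,0,-5.5,0]]]' 0 6
python3 - <<'E'
from h import *
s=arm.get_state();p,d,W=cloud("wrist",pose=s);save(p,"w7")
m=(W[...,0]>.53)&(W[...,0]<.66)&(W[...,1]>.1)&(W[...,1]<.22)
print(top_rect(W,m,.06,.082),top_rect(W,m,.03,.082))
E
```

```text
t: 17.25
eef_pos: [0.5996, 0.1597, 0.0226]
ee_rot: [3.141, 0.002, 0.001]
force: [-0.1, -0.7, -0.7]
width: 0.0561
gripper_force: 6.0
t: 18.12
eef_pos: [0.5379, 0.1601, 0.1615]
ee_rot: [-3.141, -0.001, 0.002]
force: [0.5, 0.6, -0.2]
width: 0.0877
gripper_force: 0.0
(array([5.718e+02, 1.607e+02, 7.030e+01, 5.630e+01, 1.000e-01]), array([573.9, 160.8,  70.1]), 5055) (array([5.720e+02, 1.607e+02, 7.070e+01, 5.630e+01, 1.000e-01]), array([574.6, 160.8,  70.1]), 5131)
```

```bash
python3 -c "
from h import *
go(.567,.1605,.043,0)"
python3 -m crank '[[[1.16,0,1,0],[1.16,0,3,0],[1.16,0,5,0],[1.16,0,5.5,0],[1.16,0,5.5,0],[1.16,0,5.5,0]]]' 0 20;  python3 -m crank '[[[0,0,0,0],[0,0,0,0],[0,0,0,0],[0,0,0,0],[0,0,-1.4,0],[-1.5,0,-1.4,0],[-3,0,-1.4,0],[-3.6,0,-1,0],[-3.6,0,-1,0]]]' 1 20; python3 -c "
from h import *
go(.478,.16,.047,0)"
```

```text
go [ 1.17 -0.02  5.46] turn 0.01 rows>= 3.0 t 18.175
t: 18.92
eef_pos: [0.5683, 0.1606, 0.0252]
ee_rot: [-3.14, -0.002, 0.002]
force: [-0.1, 0.0, 1.0]
width: 0.0876
gripper_force: 0.0
t: 20.05
eef_pos: [0.4756, 0.1594, 0.0483]
ee_rot: [3.141, 0.001, 0.002]
force: [0.7, 0.3, -1.8]
width: 0.0557
gripper_force: 20.0
go [ 0.1  -0.02  0.8 ] turn 0.02 rows>= 1.0 t 20.05
```

```bash
python3 -m crank '[[[0.1,0,0.4,0],[0.1,0,0.86,0],[0.1,0,0.86,0]]]' 1 20; python3 -m crank '[[[0,0,0,0],[0.4,0,0,0],[0.55,0,-0.17,0],[0.69,0,-0.32,0],[0.88,0,-0.48,0],[1.08,0,-0.6,0],[1.3,0,-0.72,0],[1.52,0,-0.78,0],[1.76,0,-0.83,0],[2,0,-0.84,0],[2.24,0,-0.82,0],[2.48,0,-0.78,0]]]' 1 8; python3 -m crank '[[[0.22,0,0.1,0],[0.44,0,0.18,0],[0.44,0,0.18,0]]]' 1 8
python3 - <<'E'
from h import *
s=arm.get_state();p,d,W=cloud("wrist",pose=s);save(p,"w8",(100,100,400,384))
go(.60,.32,.11,0)
E
```

```text
t: 20.42
eef_pos: [0.4791, 0.1591, 0.0255]
ee_rot: [3.14, 0.002, 0.001]
force: [0.1, 0.6, -1.5]
width: 0.0558
gripper_force: 20.0
t: 21.92
eef_pos: [0.5421, 0.1599, 0.0466]
ee_rot: [-3.142, -0.0, 0.001]
force: [-2.4, -1.4, 1.1]
width: 0.0556
gripper_force: 8.0
t: 22.3
eef_pos: [0.5532, 0.1602, 0.0418]
ee_rot: [-3.141, -0.001, 0.001]
force: [1.2, -0.6, -1.1]
width: 0.0561
gripper_force: 8.0
go [ 1.89 -6.39 -1.97] turn 0.01 rows>= 3.0 t 22.35
```

View pics/w8.png

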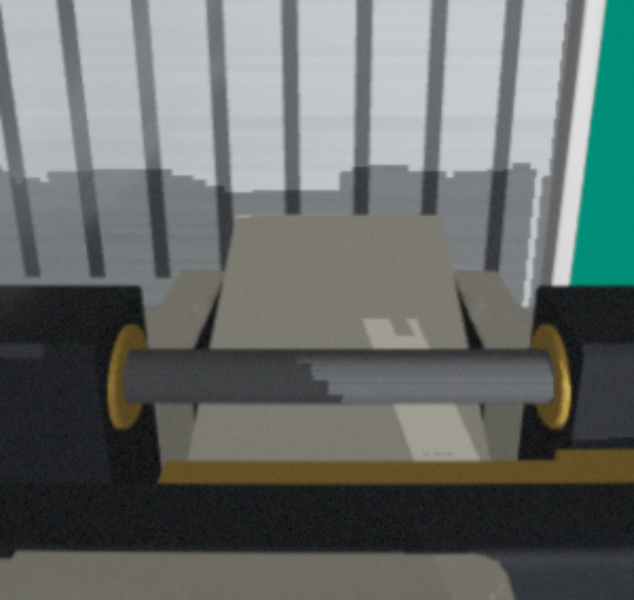

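```bash
cat >> h.py <<'E'
def prof(x0,x1,y0,y1,zmin=.02,zmax=.14):
    """x-z profile of what the wrist sees in a y band"""
    s=arm.get_state();p,d,W=cloud("wrist",pose=s)
    m=(d>0)&(W[...,0]>x0)&(W[...,0]<x1)&(W[...,1]>y0)&(W[...,1]<y1)&(W[...,2]>zmin)&(W[...,2]<zmax)
    q=W[m]
    for x in np.arange(x0,x1,.008):
        k=abs(q[:,0]-x)<.004
        if k.sum()>3: print(x.round(3),np.percentile(q[k,2],[5,50,95]).round(3),k.sum())
    return p,d,W
E
python3 -c "
from h import *
prof(.5,.68,.145,.175,.0,.12)"
```

```text
0.556 [0.098 0.103 0.108] 1995
0.564 [0.072 0.078 0.084] 1500
0.572 [0.014 0.06  0.07 ] 2125
0.58 [0.013 0.044 0.052] 1035
0.588 [0.013 0.014 0.015] 518
0.596 [0.013 0.014 0.015] 549
0.604 [0.013 0.014 0.015] 572
0.612 [0.013 0.014 0.015] 580
0.62 [0.013 0.014 0.015] 618
0.628 [0.013 0.014 0.015] 620
0.636 [0.013 0.014 0.015] 670
0.644 [0.013 0.014 0.015] 692
0.652 [0.013 0.014 0.015] 699
0.66 [0.013 0.014 0.015] 738
0.668 [0.013 0.014 0.015] 757
0.676 [0.014 0.024 0.044] 1382
```

```bash
python3 -m crank '[[[0,0,-0.5,0],[0,0,-1.5,0],[0.6,-2,-2,0],[1.2,-4.2,-2,0],[1.9,-6.4,-2,0],[1.9,-6.4,-2,0],[1.9,-6.4,-2,0]]]' 1 20; python3 -c "
from h import *
go(.60,.32,.042,0)"
```

```text
t: 23.28
eef_pos: [0.5994, 0.3202, 0.0923]
ee_rot: [3.142, 0.0, 0.002]
force: [-0.9, -0.2, -0.8]
width: 0.0559
gripper_force: 20.0
go [0.03 0.01 2.76] turn 0.02 rows>= 2.0 t 23.275
```

```bash
python3 -m crank '[[[0,0,1,0],[0,0,2,0],[0,0,2.1,0]]]' 1 20; python3 -m crank '[[[0,0,0,0],[0,0,0.15,0],[0.1,0,0.3,0],[0.15,0,0.45,0],[0.2,0,0.6,0],[0.2,0,0.75,0],[0.2,0,0.8,0],[0.2,0,0.8,0]]]' 1 6; python3 -c "
from h import *
prof(.58,.68,.305,.335,.0,.12)
go(.60,.32,.042,0)"
```

```text
t: 23.65
eef_pos: [0.5986, 0.318, 0.0384]
ee_rot: [3.14, 0.003, -0.0]
force: [-0.6, -0.7, -1.8]
width: 0.0561
gripper_force: 20.0
t: 24.65
eef_pos: [0.6057, 0.3206, 0.0203]
ee_rot: [-3.14, -0.002, 0.001]
force: [4.1, -0.2, 5.3]
width: 0.0556
gripper_force: 6.0
0.62 [0.062 0.072 0.091] 1888
0.628 [0.014 0.056 0.119] 4638
0.636 [0.014 0.102 0.104] 2905
0.644 [0.013 0.014 0.015] 669
0.652 [0.013 0.014 0.015] 683
0.66 [0.013 0.014 0.015] 719
0.668 [0.013 0.014 0.015] 783
0.676 [0.014 0.025 0.044] 743
go [-0.22  0.02 -0.12] turn 0.02 rows>= 1.0 t 24.7
```

```bash
python3 -m crank '[[[0,0,0,0],[0,0,0,0],[0,0,0,0],[0,0,-2,0],[-1.5,0,-4,0],[-3,0,-5.5,0],[-3,0,-5.5,0],[-3,0,-5.5,0]]]' 0 6
python3 - <<'E'
from h import *
s=arm.get_state();p,d,W=cloud("wrist",pose=s);save(p,"w9")
m=(W[...,0]>.53)&(W[...,0]<.66)&(W[...,1]>.26)&(W[...,1]<.38)
print(top_rect(W,m,.06,.1),top_rect(W,m,.08,.1))
p,d,W=cloud("top")
for r in arm.trace("housing1","top"):
    m=r["mask"]&(d>0);c=p[m].mean(0);z=np.percentile(W[m][:,2],85)
    if c.min()>110 and z<.1: print(r["score"],z,top_rect(W,m,z-.008,z+.01))
go(.4367,-.308,.2,-39)
E
```

```text
t: 25.7
eef_pos: [0.5294, 0.3199, 0.157]
ee_rot: [-3.141, 0.0, 0.002]
force: [0.3, -0.7, -0.9]
width: 0.0874
gripper_force: 0.0
(array([6.013e+02, 3.210e+02, 5.620e+01, 5.570e+01, 1.000e-01]), array([603.1, 321.4,  83.2]), 2235) (array([6.013e+02, 3.210e+02, 5.620e+01, 5.570e+01, 1.000e-01]), array([606.1, 319.9,  83.9]), 1468)
0.58 0.07119061943834158 (array([ 436.5, -307.7,   55.7,   56.5,   51. ]), array([ 436.7, -306.9,   69.3]), 314)
0.57 0.08412126256076116 (array([6.161e+02, 3.206e+02, 2.390e+01, 5.630e+01, 6.000e-01]), array([624.5, 324.6,  82.1]), 58)
go [-3.74 25.1  -0.98] turn 7.81 rows>= 11.0 t 25.85
```

View pics/w9.png

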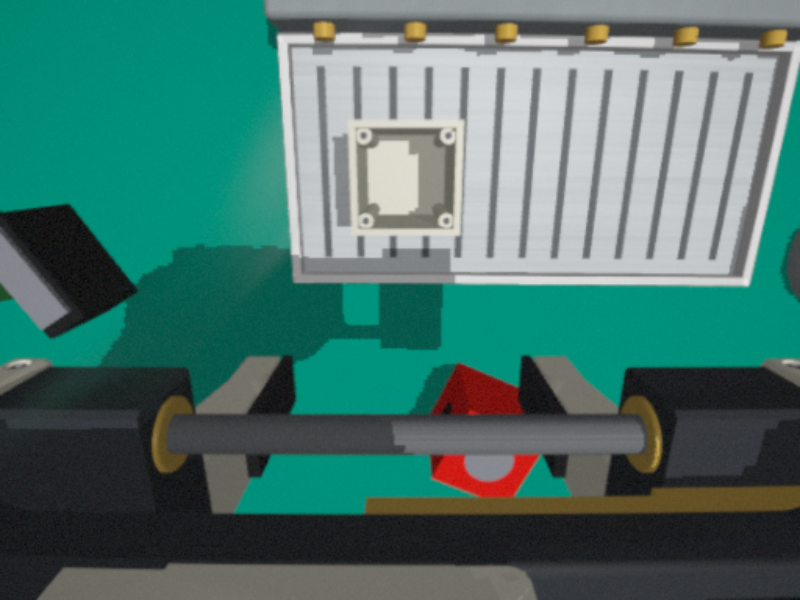

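The picture shows housing A standing mouth-up on the plate at (407,178). Next is housing B.

```bash
python3 -m crank '[[[-0.3,2.2,-1,0.5],[-0.6,4.5,-1,1.2],[-0.9,6.8,-1,2],[-1.3,9.2,-1,2.8],[-1.6,11.6,-1,3.6],[-2,14,-1,4.4],[-2.4,16.4,-1,5.2],[-2.7,18.8,-1,6],[-3,21.2,-1,6.8],[-3.5,23.6,-1,7.5],[-3.75,25.1,-1,7.8],[-3.75,25.1,-1,7.8]]]' 0 20; python3 -m crank '[[[0,0,0,0],[0,0,0,0]]]' 0 20
python3 - <<'E'
from h import *
s=arm.get_state();p,d,W=cloud("wrist",pose=s)
m=(abs(W[...,0]-.437)<.1)&(abs(W[...,1]+.308)<.065)
r=top_rect(W,m&(p.min(2)>90),.06,.08);print(r)
go(r[0][0]/1000,r[0][1]/1000,.045,-39)
E
```

```text
t: 27.35
eef_pos: [0.4357, -0.3103, 0.1804]
ee_rot: [3.14, 0.003, -0.684]
force: [-0.8, 0.5, -1.4]
width: 0.0875
gripper_force: 0.0
t: 27.6
eef_pos: [0.437, -0.307, 0.1817]
ee_rot: [3.141, 0.001, -0.678]
force: [-0.2, 0.1, 0.5]
width: 0.0876
gripper_force: 0.0
(array([ 438.3, -308. ,   56.1,   56.1,   51.2]), array([ 439.9, -309. ,   70.2]), 3243)
go [0.07 0.   6.23] turn 0.03 rows>= 3.0 t 27.65
```

```bash
python3 -m crank '[[[0.05,0,2,0],[0.05,0,4,0],[0.05,0,6,0],[0.05,0,6.23,0],[0.05,0,6.23,0],[0.05,0,6.23,0]]]' 0 20; python3 -m crank '[[[0,0,0,0],[0,0,0,0],[0,0,0,0],[0,0,0,0],[0,0,-1.5,0],[0,0,-3.5,0],[0,0,-4,0],[0,0,-4,0]]]' 1 20; python3 -c "
from h import *
go(.46,.16,.15,0)"
```

```text
t: 28.4
eef_pos: [0.4395, -0.3088, 0.0285]
ee_rot: [-3.14, -0.003, -0.679]
force: [0.1, -0.9, 0.2]
width: 0.0877
gripper_force: 0.0
t: 29.4
eef_pos: [0.438, -0.3084, 0.1267]
ee_rot: [-3.141, -0.001, -0.68]
force: [-0.4, -0.5, -2.2]
width: 0.0558
gripper_force: 20.0
go [-11.09 -15.13  -0.18] turn -7.79 rows>= 8.0 t 29.4
```

```bash
python3 -m crank '[[[-1.2,-1.6,-0.2,-0.8],[-2.4,-3.3,-0.2,-1.6],[-3.7,-5,-0.2,-2.5],[-5,-6.8,-0.2,-3.5],[-6.3,-8.6,-0.2,-4.5],[-7.6,-10.4,-0.2,-5.5],[-8.9,-12.2,-0.2,-6.5],[-10.1,-13.8,-0.2,-7.3],[-11.1,-15.1,-0.2,-7.8],[-11.1,-15.1,-0.2,-7.8],[-11.1,-15.1,-0.2,-7.8]]]' 1 20; python3 -c "
from h import *
prof(.46,.56,.145,.175,.03,.19)
go(.490,.16,.064,0)"
```

```text
t: 30.78
eef_pos: [0.458, 0.1589, 0.1297]
ee_rot: [3.14, 0.003, 0.001]
force: [-0.4, 0.7, -1.8]
width: 0.0558
gripper_force: 20.0
0.468 [0.173 0.174 0.174] 466
0.476 [0.172 0.173 0.174] 1092
0.484 [0.111 0.159 0.174] 3350
go [ 1.28 -0.06  3.39] turn 0.01 rows>= 2.0 t 30.825
```

```bash
python3 -m crank '[[[0.6,0,1.2,0],[1.28,0,2.8,0],[1.28,-0.05,3.39,0],[1.28,-0.05,3.39,0]]]' 1 20; python3 -m crank '[[[0,0,0,0],[0.4,0,0,0],[0.62,0,-0.1,0],[0.85,0,-0.2,0],[1.1,0,-0.25,0],[1.35,0,-0.29,0],[1.6,0,-0.28,0],[1.86,0,-0.26,0],[2.1,0,-0.2,0],[2.34,0,-0.11,0],[2.56,0,0.02,0],[2.78,0,0.16,0]]]' 1 6; python3 -m crank '[[[0.18,0,0.2,0],[0.36,0,0.4,0],[0.36,0,0.4,0]]]' 1 6; python3 -m crank '[[[0.6,0,-0.2,0],[1.24,0,-0.2,0],[1.24,0,0.1,0],[1.24,0,0.35,0],[1.24,0,0.35,0]]]' 1 6; python3 -m crank '[[[0,0,0,0],[0,0,0,0],[0,0,-2,0],[-1,0,-4,0],[-2.5,0,-5.5,0],[-2.5,0,-5.5,0],[-2.5,0,-5.5,0]]]' 0 6
python3 - <<'E'
from h import *
s=arm.get_state();p,d,W=cloud("wrist",pose=s);save(p,"w10")
m=(W[...,0]>.5)&(W[...,0]<.66)&(W[...,1]>.1)&(W[...,1]<.22)
r=top_rect(W,m,.06,.082);print(r,top_rect(W,m,.03,.082))
go(r[0][0]/1000-.005,r[0][1]/1000,.042,0)
E
```

```text
t: 31.32
eef_pos: [0.49, 0.1594, 0.0456]
ee_rot: [3.14, 0.003, -0.0]
force: [0.8, -0.5, -1.4]
width: 0.0557
gripper_force: 20.0
t: 32.83
eef_pos: [0.5612, 0.161, 0.0424]
ee_rot: [-3.141, -0.0, 0.001]
force: [-0.9, 0.1, 2.0]
width: 0.0562
gripper_force: 6.0
t: 33.2
eef_pos: [0.5695, 0.1607, 0.0317]
ee_rot: [3.141, 0.001, 0.001]
force: [-0.5, -0.3, -1.5]
width: 0.0559
gripper_force: 6.0
t: 33.83
eef_pos: [0.5997, 0.1606, 0.0228]
ee_rot: [3.141, 0.002, 0.001]
force: [-0.3, -0.2, -1.4]
width: 0.0559
gripper_force: 6.0
t: 34.7
eef_pos: [0.5381, 0.1611, 0.1618]
ee_rot: [-3.141, -0.001, 0.002]
force: [-0.1, 0.6, -0.4]
width: 0.0878
gripper_force: 0.0
(array([586. , 161.5,  56. ,  70.1,  89.8]), array([587.9, 161. ,  70.1]), 5240) (array([586. , 161.5,  56. ,  70.1,  89.8]), array([587.9, 161. ,  70.1]), 5240)
go [ 1.72 -0.02  5.51] turn 0.01 rows>= 3.0 t 34.75
```

```bash
python3 -m crank '[[[1.7,0,1,0],[1.7,0,3,0],[1.7,0,5,0],[1.7,0,5.5,0],[1.7,0,5.5,0],[1.7,0,5.5,0]]]' 0 20;  python3 -m crank '[[[0,0,0,0],[0,0,0,0],[0,0,0,0],[0,0,0,0],[0,0,-1.4,0],[-1.5,0,-1.4,0],[-3,0,-1.4,0],[-4.1,0,-1,0],[-4.1,0,-1,0]]]' 1 20; python3 -c "
from h import *
go(.478,.16,.045,0)"
```

```text
t: 35.5
eef_pos: [0.5819, 0.1616, 0.0256]
ee_rot: [-3.14, -0.002, 0.002]
force: [0.8, 0.5, -0.4]
width: 0.0874
gripper_force: 0.0
t: 36.62
eef_pos: [0.4758, 0.1601, 0.0483]
ee_rot: [3.141, 0.002, 0.002]
force: [0.5, 0.4, -1.5]
width: 0.0557
gripper_force: 20.0
go [0.09 0.   0.88] turn 0.02 rows>= 1.0 t 36.625
```

```bash
python3 -m crank '[[[0.1,0,0.4,0],[0.1,0,0.86,0],[0.1,0,0.86,0]]]' 1 20; python3 -m crank '[[[0,0,0,0],[0.4,0,0,0],[0.55,0,-0.17,0],[0.69,0,-0.32,0],[0.88,0,-0.48,0],[1.08,0,-0.6,0],[1.3,0,-0.72,0],[1.52,0,-0.78,0],[1.76,0,-0.83,0],[2,0,-0.84,0],[2.24,0,-0.82,0],[2.48,0,-0.78,0]]]' 1 8; python3 -m crank '[[[0.22,0,0.1,0],[0.44,0,0.18,0],[0.44,0,0.18,0]]]' 1 8;  python3 -m crank '[[[0,0,-0.5,0],[0,0,-1.5,0],[1,0,-2,0],[1.9,0,-2,0],[1.9,0,-2,0],[1.9,0,-2,0]]]' 1 20;python3 -c "
from h import *
prof(.60,.66,.145,.175,.02,.16)
go(.60,.162,.042,0)"
```

```text
t: 37.0
eef_pos: [0.4802, 0.1601, 0.0257]
ee_rot: [3.14, 0.002, 0.0]
force: [-0.8, -0.0, -1.6]
width: 0.0552
gripper_force: 20.0
t: 38.5
eef_pos: [0.5432, 0.1609, 0.0468]
ee_rot: [-3.142, -0.0, 0.001]
force: [-2.7, -1.0, 0.5]
width: 0.0563
gripper_force: 8.0
t: 38.88
eef_pos: [0.5543, 0.1612, 0.042]
ee_rot: [-3.141, -0.001, 0.001]
force: [-0.5, -0.3, -1.2]
width: 0.0556
gripper_force: 8.0
t: 39.62
eef_pos: [0.6007, 0.161, 0.0925]
ee_rot: [-3.141, 0.0, 0.001]
force: [-0.4, -0.3, -0.6]
width: 0.0562
gripper_force: 20.0
0.6 [0.151 0.155 0.158] 1265
0.608 [0.13  0.148 0.153] 1250
0.616 [0.108 0.12  0.129] 2031
0.624 [0.093 0.1   0.107] 976
go [-0.02 -0.04  2.77] turn 0.01 rows>= 2.0 t 39.675
```

```bash
python3 -m crank '[[[0,0,1,0],[0,0,2,0],[0,0,2.1,0]]]' 1 20; python3 -m crank '[[[0,0,0,0],[0,0,0.15,0],[0.1,0,0.3,0],[0.15,0,0.45,0],[0.2,0,0.6,0],[0.2,0,0.75,0],[0.2,0,0.8,0],[0.2,0,0.8,0]]]' 1 6; python3 -m crank '[[[0,0,0,0],[0,0,0,0],[0,0,0,0],[0,0,-2,0],[-1.5,0,-4,0],[-3,0,-5.5,0],[-3,0,-5.5,0],[-3,0,-5.5,0]]]' 0 6
python3 - <<'E'
from h import *
s=arm.get_state();p,d,W=cloud("wrist",pose=s);save(p,"w11")
for y in(.16,.32):
    m=(W[...,0]>.53)&(W[...,0]<.66)&(abs(W[...,1]-y)<.07)
    print(top_rect(W,m,.08,.1))
    n=m&(abs(W[...,0]-.601)<.015)&(abs(W[...,1]-y)<.015);print(np.median(W[n][:,2]))
p,d,W=cloud("top"); save(p,"t11")
m=(abs(W[...,0]-.547)<.04)&(abs(W[...,1])<.04)
print(top_rect(W,m,.085,.1))
E
```

```text
t: 40.05
eef_pos: [0.5994, 0.1604, 0.0384]
ee_rot: [3.14, 0.003, 0.001]
force: [-0.0, 0.7, -0.6]
width: 0.0559
gripper_force: 20.0
t: 41.05
eef_pos: [0.6066, 0.1613, 0.0201]
ee_rot: [-3.141, -0.001, 0.001]
force: [3.1, 0.5, 3.4]
width: 0.0561
gripper_force: 6.0
t: 42.05
eef_pos: [0.5309, 0.161, 0.1574]
ee_rot: [-3.141, -0.0, 0.002]
force: [0.9, -0.4, -0.6]
width: 0.0876
gripper_force: 0.0
(array([599.4, 161.9,  55.9,  55.4,   0. ]), array([601.5, 161.7,  83.9]), 1387)
0.018729855641022947
(array([571.4, 333.1,  58.8,  56.6,  89.3]), array([573.4, 332.7,  83.7]), 1654)
0.015389859896070779
(array([548.1,  -1.3,  14.2,  53.1,  73.2]), array([547.1,  -1. ,  91.7]), 79)
```

View pics/t11.png

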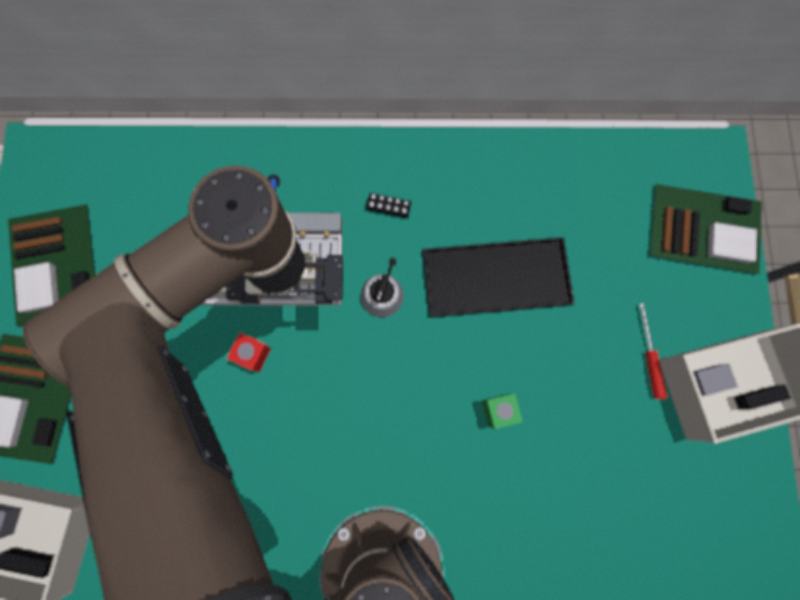

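The top view shows the knob free at (381,290) and only the red and green look-alikes still on the bench. The depth reading shows housing A knocked to (0.571,0.333), still mouth-up and within the plate limits. Housing B is mouth-up at (0.599,0.162). On to the knob.

```bash
python3 -c "
from h import *
go(.5475,-.001,.083,-16.8)"
```

```text
go [0.66 6.46 3.68] turn 3.37 rows>= 3.0 t 42.15
```

```bash
python3 -m crank '[[[0.2,2,0,1],[0.4,4,0,2],[0.65,6.2,0,3.3],[0.65,6.45,0,3.37],[0.65,6.45,0,3.37],[0.65,6.45,0,3.37]]]' 0 20
python3 - <<'E'
from h import *
s=arm.get_state();p,d,W=cloud("wrist",pose=s)
m=(abs(W[...,0]-.547)<.035)&(abs(W[...,1])<.035)
r=top_rect(W,m,.085,.1);print(r)
go(r[0][0]/1000,r[0][1]/1000,.083,-16.8)
E
```

```text
t: 42.9
eef_pos: [0.5476, 0.0004, 0.1567]
ee_rot: [3.141, 0.001, -0.292]
force: [0.3, 0.7, -0.0]
width: 0.0877
gripper_force: 0.0
(array([549.9,  -1. ,  13.8,  53.6,  73. ]), array([551.6,  -1.3,  93. ]), 1068)
go [0.11 0.03 3.71] turn 0.02 rows>= 2.0 t 42.95
```

```bash
python3 -m crank '[[[0.08,0.03,1.5,0],[0.08,0.03,3,0],[0.08,0.03,3.7,0],[0.08,0.03,3.7,0],[0.08,0.03,3.7,0]]]' 0 25; python3 -m crank '[[[0,0,0,0],[0,0,0,0],[0,0,0,0],[0,0,0,0],[0,0,0,0],[0,0,0,0]]]' 1 25; python3 -m crank '[[[0,0,0,1.2],[0,0,0,2.6],[0,0,0,4],[0,0,0,5.4],[0,0,0,6.8],[0,0,0,8.2],[0,0,0,9.6],[0,0,0,11],[0,0,0,12],[0,0,0,12.8],[0,0,0,13.4],[0,0,0,13.4]]]' 1 25
python3 - <<'E'
from h import *
s=arm.get_state();print(s["moment"],np.degrees(s["ee_rot"]))
p,d,W=cloud("wrist",pose=s)
m=(abs(W[...,0]-.547)<.035)&(abs(W[...,1])<.035)
r=top_rect(W,m,.085,.098);print(r)
E
```

```text
t: 43.58
eef_pos: [0.5499, -0.0009, 0.0656]
ee_rot: [-3.141, -0.001, -0.291]
force: [0.3, 0.3, 0.2]
width: 0.0878
gripper_force: 0.0
t: 44.32
eef_pos: [0.5493, -0.0017, 0.0648]
ee_rot: [3.142, -0.0, -0.293]
force: [0.3, 0.7, 0.2]
width: 0.0328
gripper_force: 0.0
t: 45.82
eef_pos: [0.5498, -0.0013, 0.0648]
ee_rot: [-3.141, 0.0, -1.461]
force: [1.8, 1.7, -2.1]
width: 0.0145
gripper_force: 25.8
[ 0.7442948  -0.81578569  0.63017579] [-1.79947656e+02  7.46526972e-03 -8.36944764e+01]
(array([551.2, -12.5,  26.6,  32.8,  42.4]), array([552. , -13.4,  92.8]), 1846)
```

```bash
python3 -m crank '[[[0,0,0,0],[0,0,0,0],[0,0,0,0],[0,0,0,0],[0,0,0,0],[0,0,0,0],[0,0,0,0],[0,0,0,0],[0,0,-2,0],[0,0,-4,0],[0,0,-4,0],[0,0,-4,0]]]' 0 25
python3 - <<'E'
from h import *
s=arm.get_state();p,d,W=cloud("wrist",pose=s);save(p,"w12")
m=(abs(W[...,0]-.547)<.035)&(abs(W[...,1])<.035)
print(top_rect(W,m,.085,.1))
s=arm.get_state();print(s["moment"])
go(.5994,.162,.16,0);go(.571,.333,.16,0)
E
```

```text
t: 47.38
eef_pos: [0.549, -0.0016, 0.1647]
ee_rot: [-3.141, 0.0, -1.462]
force: [-0.4, 0.1, -0.2]
width: 0.0877
gripper_force: 0.0
(array([549.8,  -1.5,  14.7,  53.6,  70.8]), array([550. ,  -2.7,  92.9]), 1096)
[ 0.05618642 -0.0079595  -0.04239302]
go [-6.29 -2.73  0.91] turn -16.76 rows>= 8.0 t 47.425
go [-13.21  -2.34   0.91] turn -16.76 rows>= 8.0 t 47.425
```

```bash
python3 -m crank '[[[-0.6,-0.3,0,-1.9],[-1.4,-0.6,0,-3.8],[-2.1,-0.9,0,-5.8],[-2.8,-1.2,0,-7.8],[-3.5,-1.5,0,-9.8],[-4.2,-1.8,0,-11.8],[-4.9,-2.1,0,-13.8],[-5.6,-2.4,0,-15.6],[-6.3,-2.73,0,-16.76],[-6.3,-2.73,0,-16.76],[-6.3,-2.73,0,-16.76]]]' 0 20
python3 - <<'E'
from h import *
s=arm.get_state();p,d,W=cloud("wrist",pose=s)
m=(W[...,0]>.53)&(W[...,0]<.66)&(abs(W[...,1]-.162)<.06)
r=top_rect(W,m,.078,.095);print(r)
m=(W[...,0]>.53)&(W[...,0]<.66)&(abs(W[...,1]-.333)<.06)
print(top_rect(W,m,.078,.095))
go(.5994,.162,.06,0)
E
```

```text
t: 48.8
eef_pos: [0.5994, 0.1618, 0.1636]
ee_rot: [3.14, 0.002, -0.001]
force: [0.4, -0.7, -1.1]
width: 0.0875
gripper_force: 0.0
(array([5.995e+02, 1.623e+02, 5.690e+01, 5.620e+01, 1.000e-01]), array([600.8, 162.3,  83.6]), 1495)
(array([581.9, 332.5,  58.2,  36.2,  89.2]), array([591.7, 332.8,  83.3]), 984)
go [ 0.   -0.02  4.91] turn -0.01 rows>= 2.0 t 48.85
```

```bash
python3 -m crank '[[[0,0,2,0],[0,0,4,0],[0,0,4.9,0],[0,0,4.9,0],[0,0,4.9,0]]]' 0 25; python3 -m crank '[[[0,0,0,0],[0,0,0,0],[0,0,0,0],[0,0,0,0],[0,0,0,0],[0,0,-2,0],[0,0,-4,0],[0,0,-5,0],[0,0,-5,0]]]' 1 25; python3 -c "
from h import *
go(.582,-.176,.18,4.7);go(.582,-.176,.053,4.7)"
```

```text
t: 49.48
eef_pos: [0.6008, 0.1624, 0.0435]
ee_rot: [-3.141, -0.001, -0.0]
force: [-0.5, -0.1, 0.3]
width: 0.0878
gripper_force: 0.0
t: 50.6
eef_pos: [0.601, 0.163, 0.1694]
ee_rot: [-3.139, -0.003, 0.001]
force: [-0.5, 0.4, -3.1]
width: 0.0561
gripper_force: 25.0
go [-0.77 13.56  0.3 ] turn -0.93 rows>= 6.0 t 50.6
go [-0.79 13.57  5.38] turn -0.93 rows>= 6.0 t 50.6
```

```bash
python3 -m crank '[[[0,2,0,0],[-0.2,4,0,-0.2],[-0.4,6,0,-0.4],[-0.5,8,0,-0.6],[-0.6,10,0,-0.8],[-0.7,12,0,-0.9],[-0.78,13.5,0,-0.93],[-0.78,13.57,0,-0.93],[-0.78,13.57,0,-0.93]]]' 1 25
python3 - <<'E'
from h import *
s=arm.get_state();print(s["width"],s["gripper_force"])
prof(.58,.64,-.19,-.165,.08,.23)
go(.582,-.176,.053,4.7)
E
```

```text
t: 51.72
eef_pos: [0.58, -0.1769, 0.1659]
ee_rot: [-3.141, 0.002, 0.081]
force: [-0.0, -0.2, -1.2]
width: 0.0562
gripper_force: 25.0
0.05619228670410763 24.999825954437256
0.604 [0.145 0.191 0.208] 1635
0.612 [0.144 0.186 0.207] 758
go [ 0.08 -0.01  5.28] turn -0.01 rows>= 3.0 t 51.775
```

```bash
python3 -m crank '[[[0.08,0,1.5,0],[0.08,0,3,0],[0.08,0,4.5,0],[0.08,0,5.1,0],[0.08,0,5.26,0],[0.08,0,5.26,0]]]' 1 25; python3 -m crank '[[[0,0,0,0],[0,0,0,0],[0,0,0,0],[0,0,0,0],[0,0,-1.5,0],[0,0,-3.5,0],[0,0,-5,0],[0,0,-5.2,0],[0,0,-5.2,0]]]' 0 25
python3 - <<'E'
from h import *
s=arm.get_state();p,d,W=cloud("wrist",pose=s)
m=(abs(W[...,0]-.582)<.06)&(abs(W[...,1]+.176)<.06)
print(top_rect(W,m,.07,.085))
go(.571,.333,.18,0)
E
```

```text
t: 52.52
eef_pos: [0.5835, -0.1765, 0.0368]
ee_rot: [3.141, -0.001, 0.082]
force: [0.3, -0.4, -1.8]
width: 0.0557
gripper_force: 25.0
t: 53.65
eef_pos: [0.5824, -0.1767, 0.1657]
ee_rot: [-3.141, -0.0, 0.081]
force: [-0.2, 0.1, -0.9]
width: 0.0877
gripper_force: 0.0
(array([ 583.2, -175.5,   56.6,   56.2,    4.4]), array([ 583. , -176.1,   75.7]), 1344)
go [  1.22 -20.35   0.15] turn 0.93 rows>= 9.0 t 53.7
```

```bash
python3 -m crank '[[[0,-2.3,0,0],[0.2,-4.6,0,0],[0.4,-6.9,0,0.3],[0.6,-9.2,0,0.5],[0.7,-11.5,0,0.7],[0.9,-13.8,0,0.9],[1,-16.2,0,0.93],[1.2,-18.6,0,0.93],[1.22,-20.35,0.1,0.93],[1.22,-20.35,0.1,0.93],[1.22,-20.35,0.1,0.93]]]' 0 20
python3 - <<'E'
from h import *
s=arm.get_state();p,d,W=cloud("wrist",pose=s)
m=(W[...,0]>.53)&(W[...,0]<.66)&(abs(W[...,1]-.333)<.06)
r=top_rect(W,m,.078,.095);print(r)
go(r[0][0]/1000,r[0][1]/1000,.06,r[0][4]%90)
p,d,W=cloud("top")
m=(abs(W[...,0]-.547)<.04)&(abs(W[...,1])<.04)
print(top_rect(W,m,.085,.1))
E
```

```text
t: 55.08
eef_pos: [0.5709, 0.3322, 0.1616]
ee_rot: [3.14, 0.002, 0.001]
force: [0.0, 0.8, 0.9]
width: 0.0874
gripper_force: 0.0
(array([571.2, 333.1,  56.1,  57. ,  89.6]), array([572.4, 333.5,  83.7]), 1455)
go [ 0.01 -0.06  4.84] turn -17.92 rows>= 9.0 t 55.125
(array([547.9,  -1.1,  13.9,  54.1,  71.1]), array([546.9,  -1. ,  92.3]), 79)
```

```bash
python3 -m crank '[[[0,-0.05,2,0],[0,-0.05,4,0],[0,-0.05,4.84,0],[0,-0.05,4.84,0],[0,-0.05,4.84,0]]]' 0 25; python3 -m crank '[[[0,0,0,0],[0,0,0,0],[0,0,0,0],[0,0,0,0],[0,0,0,0],[0,0,-2,0],[0,0,-4,0],[0,0,-5,0],[0,0,-5,0]]]' 1 25; python3 -c "
from h import *
go(.594,-.325,.18,4.7)"
```

```text
t: 55.8
eef_pos: [0.5726, 0.3339, 0.0437]
ee_rot: [-3.141, -0.001, -0.0]
force: [0.4, -0.0, -0.4]
width: 0.0871
gripper_force: 0.0
t: 56.92
eef_pos: [0.5725, 0.3349, 0.1696]
ee_rot: [-3.139, -0.003, 0.001]
force: [-0.3, -0.7, -2.0]
width: 0.0561
gripper_force: 25.0
go [ 0.85 26.4   0.26] turn -0.93 rows>= 11.0 t 56.925
```

```bash
python3 -m crank '[[[0,2.3,0,0],[0.1,4.6,0,-0.1],[0.2,7,0,-0.2],[0.3,9.4,0,-0.3],[0.4,11.8,0,-0.4],[0.5,14.2,0,-0.5],[0.6,16.6,0,-0.6],[0.7,19,0,-0.7],[0.8,21.4,0,-0.8],[0.85,23.8,0,-0.9],[0.85,26,0,-0.93],[0.85,26.4,0,-0.93]]]' 1 25;python3 -m crank '[[[0,0,0,0],[0,0,0,0]]]' 1 25
python3 - <<'E'
from h import *
s=arm.get_state();print(s["width"],s["gripper_force"])
prof(.595,.65,-.34,-.31,.08,.23)
go(.594,-.325,.053,4.7)
E
```

```text
t: 58.42
eef_pos: [0.5915, -0.3289, 0.1644]
ee_rot: [-3.14, 0.003, 0.078]
force: [-1.2, 0.7, -1.6]
width: 0.0558
gripper_force: 25.0
t: 58.68
eef_pos: [0.593, -0.3247, 0.1666]
ee_rot: [-3.141, 0.001, 0.082]
force: [-0.1, -0.2, -0.4]
width: 0.0562
gripper_force: 25.0
0.056163616661847215 24.999476373195648
0.611 [0.2   0.203 0.204] 6
0.619 [0.145 0.19  0.208] 2889
go [0.03 0.02 5.31] turn 0.01 rows>= 3.0 t 58.725
```

```bash
python3 -m crank '[[[0,0,1.5,0],[0,0,3,0],[0,0,4.5,0],[0,0,5.1,0],[0,0,5.28,0],[0,0,5.28,0]]]' 1 25; python3 -m crank '[[[0,0,0,0],[0,0,0,0],[0,0,0,0],[0,0,0,0],[0,0,-1.5,0],[0,0,-3.5,0],[0,0,-5,0],[-1.5,0,-6,0],[-3,0,-6,0],[-4,0,-6,0],[-4,0,-6,0]]]' 0 25
python3 - <<'E'
from h import *
s=arm.get_state();p,d,W=cloud("wrist",pose=s);save(p,"w13")
for c in((.583,-.1755),(.594,-.325)):
    m=(abs(W[...,0]-c[0])<.06)&(abs(W[...,1]-c[1])<.06)
    print(top_rect(W,m,.068,.09))
E
```

```text
t: 59.48
eef_pos: [0.594, -0.3259, 0.0365]
ee_rot: [3.141, -0.001, 0.082]
force: [-0.6, 0.0, -1.5]
width: 0.0559
gripper_force: 25.0
t: 60.85
eef_pos: [0.492, -0.3343, 0.1861]
ee_rot: [3.141, -0.001, 0.081]
force: [1.1, 0.2, 0.0]
width: 0.0875
gripper_force: 0.0
(array([ 583.5, -176.2,   55.8,   58. ,    4. ]), array([ 587.1, -172. ,   75.2]), 1878)
(array([ 593.7, -325.4,   55.2,   55.5,    4.4]), array([ 600.9, -325. ,   75.7]), 1461)
```

View pics/w13.png

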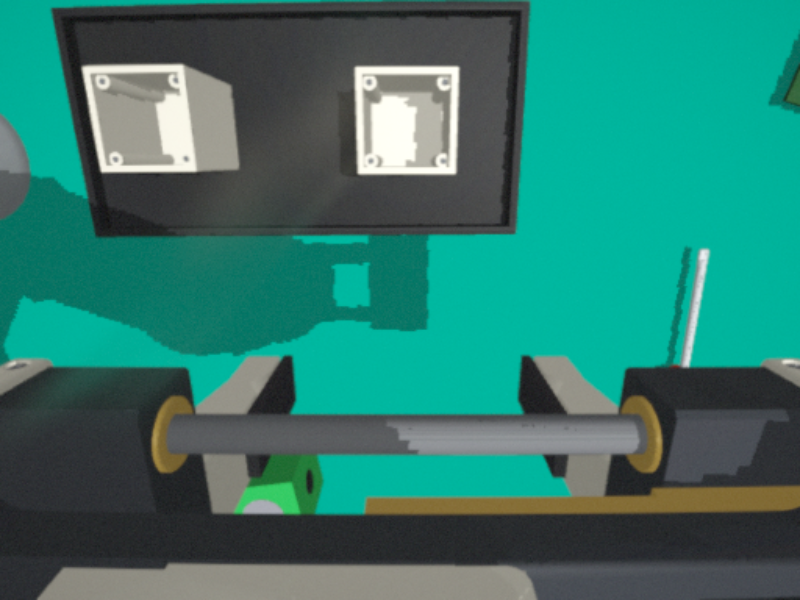

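The picture shows both housings standing mouth-up in the black tray, at (145,120) and (407,120). The gripper is clear of everything and the other things are in place.

```bash
python3 -c "
from station import arm
print(arm.job_done())"
```

```text
the job is handed in; nothing more can be done
None
```

The job is handed in after about 61 s of robot time: both housings found at the start stood mouth-up on the plate, the knob went clockwise to its stop and sprang back to within about 2° of rest, and both housings now stand mouth-up in the black tray.

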